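# Close a curd jar to the first click of the cap wrench, then shut the pasteuriser

## Robot

A 6-joint arm with a two-finger parallel gripper is mounted at the origin on the work surface. World frame = base frame: x ahead of the robot, y to its left, z up, the work surface at z = 0. Lengths are in m, angles in rad, forces in N, time in s.
With the tool pointing down it reaches from about 0.25 to 0.775 m from the base axis. Payload 4 kg.
Tool frame: the origin (TCP) lies midway between the tips of the shut fingers; the grasp point (between the pads) lies 19 mm behind it (r.hold_point_z is the distance from the TCP to the grasp point, in m); z points along the fingers, y is the line along which they close (so a half turn about z gives the same grasp; the last joint's range is limited). The gripper opens to 94 mm and grips with 3 to 60 N. Pads are 16 mm wide; open, the fingers measure 119 mm over their backs; the gripper's body (75 mm by 177 mm) begins 78 mm behind the grasp point.
Start: joints at [1.018, 0.087, 1.371, -0, 1.684, -0.103], TCP at [0.239, 0.495, 0.206] pointing down, gripper open.
Joint ranges: [-3.1, 3.1], [-0.76, 2.03], [0.27, 2.55], [-1.08, 4.22], [0.17, 2.65], [-2.57, 2.57]. Speed limits (rad/s): [2.79, 2.79, 3.14, 3.14, 3.14, 3.14].

## Interface

Orientations are given as a unit quaternion [w, x, y, z].
In Python, from rig import r gives the robot as it stands. The module is installed in compiled form; this text tells all that it offers.
- The arm moves only by the tool apply_moves, never from a script. Its argument "commands" is a list of rows, each a list of 3 entries, a list of its own where there are three numbers: the gripper's target within -1 to 1 (fully open at 1, half-way at 0, shut at -1), then the shift along the tool's x, y, z scaled (see below), then the turn about the tool's z scaled (see below). In form: [[hand, [x, y, z], turn], ...]. A call has 1 to 20 rows; each row shifts and turns the commanded pose from where the row before left it, along the tool's axes as they then stand; what a row does not reach is not made up. The controller multiplies each number of a shift by 50 mm and each number of a turn by 6 degrees. A row lasts 1/10 s, in which the tool goes at most 50 mm and 8.59 degrees, less where a joint would pass 70% of its speed; a pose out of reach is approached as far as the arm can. A call with a number of a shift or a turn outside -1 to 1 is refused whole. A call with a gripper value outside its range is refused whole. The fingers move at their own pace and stop on an object; "grip_force" is the grip in N (left out, the last holds). Time passes only in rows, so rows that do not move let the fingers close. It gives the time, the measured TCP pose, the force, the opening and the grip force at its end, in the units of the state.
- r.read_state(): the state, without advancing time (a new reading comes with each control period).
- r.capture(name): name is "side" or "top"; returns the picture (480x640x3 uint8, red, green, blue); there is no depth.
- r.camera_model(name): a dict with "fovy" (degrees; the focal length in pixels is half the picture's height over the tangent of half this angle, whatever the lens; pixels are square), "cx", "cy" (the principal point, pixels), "dist_coeffs" ([k1, k2, p1, p2, k3] as OpenCV has them; the pictures are not rectified), "rvec" (rotation vector, rad) and "tvec" (3), from world to camera coordinates, as OpenCV has them. Camera axes: x right, y down, z forward; pixel columns grow to the right and rows downward; lengths in m; the calibration is good to about 2 mm. A picture is of the moment at which its call begins. camera_model takes no time and is no camera call.
- r.job_done(): hands the job in; it is judged then, once.
The state is a dict: "time": time; "joint_pos": joint angles; "qvel": joint speeds; "joint_torque": joint torques, N m; "position": TCP position; "ee_rot": TCP orientation; "contact_force": force on the tool from outside, world axes, zero at the start; "torque": the same for the moment, N m; "width": opening from 0.0 (shut) to 1.0 (fully open); "grip_force": force on a finger pad.
Only numpy, scipy, OpenCV 4.12 (cv2) and the standard library are available. Lean on these libraries where they do the work, as an engineer would, in place of code of your own. Each camera call takes 0.05 s, during which the arm holds its last target. There are 200 camera calls.

## Task

Make the tall jar ready for the steam: lift the cap wrench out of its holder, set it squarely down over the tall jar's cap and let go, then swing it clockwise by its handle until it clicks, and stop at that first click, never a second. Then take the wrench off, put it down on the bench, and lower the pasteuriser's lid gently until it is fully shut, without disturbing the bowl or the funnel.

Things in the scene. Friction and masses are not known exactly. Their poses are not given: they have to be found in the camera images.
- wrench: Head of the cap wrench: an aluminium cup, open below, 86 mm outside, 26 mm deep, roof top 34 mm up. Origin: centre of its bottom rim, z up its axis; the handle starts along +x. In its holder the rim is 6 mm above the bench. All 0.4 kg; centre of mass 10 mm from the axis towards the handle: it stands by itself on its rim or, fully down, on the cap.
- housing (a point): Centre of the black square housing on top of the wrench's cup, the place to lift it by: 40 x 40 mm, 32 mm high (52 to 84 mm above the cup's rim), sides along the wrench's x and y. It turns with the cup, not with the handle. Below it the handle's round hub (84 mm across, 36 to 50 mm above the rim); free on all four sides above the hub.
- cup_ribs (a point): On the cup's axis, 15 mm above its rim. Six ribs 7 mm wide stand in the 78 mm bore, reaching in to 33 mm from the axis, at 30, 90, 150... degrees from the wrench's +x. So the cup drops over the cap when the wrench's x axis lies along one of the cap's lugs within about 15 degrees, centred within about 2 mm.
- handle_grip (a point): Middle of the black rubber grip at the end of the wrench's handle, on its centreline, 129 mm from the cup's axis and 44 mm above the cup's rim; x outward along the handle, z up. The grip is 62 mm long (98 to 160 mm from the axis), 24 mm wide, 24 mm high; the neck inside it is 20 mm wide.
- clutch (a joint): Clockwise angle (rad) of the wrench's handle relative to its cup; 0 at the start, below 0.05 while the cap turns. With the cap home the torque climbs to 1.3 N m (about 10 N at the grip) and clicks over: it drops to 0.3 N m by 0.2, as the handle swings on, then is 0.9 N m; from 0.43 it climbs again to a second click at 0.56. Friction keeps the angle where it is left.
- holder: Grey plastic storage block of the wrench, fixed. Origin on the bench under the cup's axis, x along the stored handle; it spans x -67 to 195, y -53 to 53 mm. The cup stands on its 6 mm floor between edges 22 mm high; from x = 49 mm on, the handle lies sunk in a slot 31 mm wide between walls 62 mm high and cannot be gripped there. The wrench lifts out straight up, 60 mm.
- pasteuriser: Stainless two-jar steam pasteuriser, fixed: an open base 170 mm deep (its x), 290 mm long (its y), rim 70 mm above the bench. Origin on the bench under its centre; its front with the controls is at -x, the lid's hinge along its back edge, +x. The two jars stand inside at x = 0, y = +60 and -60 mm.
- lid (a joint): Opening angle of the pasteuriser's lid, rad: 0 = shut on the rim, 1.45 to 1.8 at the start (standing open), stop at 1.9. The hinge is stiff (0.7 N m friction; lid 0.6 kg), so the lid stays wherever it is left and must be brought all the way down; a few newtons near its free edge do it.
- lid_hinge (a point): Middle of the lid's hinge line, 85 mm behind the pasteuriser's centre (+x), 70 mm above the bench; turns with the lid, with the pasteuriser's axes when shut; y along the hinge. In it the lid is a hollow cover, 4 mm steel, x -170 (free edge) to 0, y -145 to 145, z 0 (rim) to 85 mm (flat outer top). Opening lifts the free edge up and back; the outer top then faces away from the jars.
- lid_handle (a point): Middle of the lid's black bar handle, 130 mm long, parallel to the hinge line, 35 mm in front of the lid's front face: x = -205, z = 20 mm in the frame of lid_hinge. It points forward when the lid is shut, upward when it stands open.
- tall_jar: The taller of the two square glass jars in the pasteuriser, 78 mm square, 118 mm high with its cap, held against turning by the rack; in either of the two places. Origin under its centre, 22 mm above the bench. Its cap is only loosely on.
- cap_top (a point): Centre of the top of the tall jar's aluminium cap, 140 mm above the bench; turns with the cap. The cap is 60 mm in diameter, 24 mm high, with six upright lugs 7 mm wide out to 36 mm from the axis, at 0, 60, 120... degrees from this x axis. With the wrench fully down, its roof rests on the cap and its rim is 26 mm below this point.
- cap (a joint): Angle of the tall jar's cap on its thread, rad, growing clockwise from above (tightening); 0 to 0.2 at the start. It turns at about 0.5 N m until it is home on its seal at 0.5 and turns no farther; then the wrench clicks. Before that the wrench has up to 0.6 rad of free play on the lugs. It stays where it is left.
- squat_jar: The lower square jar, already closed, 78 mm square, 78 mm high with the same kind of cap (top 100 mm above the bench); fixed in the other place of the pasteuriser. Origin under its centre, 22 mm above the bench. Leave it.
- bowl: White ceramic bowl, 124 mm across, 55 mm high, loose on the bench. Origin under its centre. A bystander.
- funnel: Steel jam funnel standing on its spout, 120 mm across its top, 74 mm high, loose. Origin under its centre. A bystander.

How it is judged:
On the way, in this order (a step that is already met when the one before it is completed fails the run):
1. the wrench stands squarely and fully down over the tall jar's cap, let go (horizontal distance between wrench and cap_top below 0.008 m and z of wrench in the frame of cap_top below -0.02 m and angle between wrench's own z axis and vertical below 0.12 rad and contact force between the fingers and wrench below 0.3 N), for 0.2 s.
2. the wrench on the cap has clicked: the clutch is over its first click and the cap is screwed down tight (z of wrench in the frame of cap_top below -0.012 m and horizontal distance between wrench and cap_top below 0.012 m and value of joint clutch above 0.11 rad and value of joint cap above 0.45 rad), for 0.1 s.
At the end, for the whole second after the job is handed in: The tall jar's cap is screwed home (cap angle above 0.45 rad), the wrench has clicked exactly once (clutch between 0.11 and 0.54 rad) and stands or lies at rest on the bench (or back in its holder; centre of its rim below 55 mm), and the lid is shut to within 0.06 rad (value of joint clutch between 0.11 and 0.54 rad and value of joint cap above 0.45 rad and value of joint lid below 0.06 rad and height (world z) of wrench below 0.055 m and linear speed of wrench below 0.03 m/s); the robot touches nothing.
It fails at once if the wrench is pushed on to a second click (value of joint clutch above 0.54 rad).
It fails at once if the lid is slammed (faster than 3 rad/s while it closes) (velocity of joint lid below -3 rad/s).
It fails at once if the bowl is shifted by more than 30 mm (distance of bowl from where it was at the start of the episode above 0.03 m).
It fails at once if the funnel is shifted by more than 30 mm (distance of funnel from where it was at the start of the episode above 0.03 m).
It also fails if it takes over 72 s, if anything falls off the work surface, if the arm or the gripper's body presses on something with over 40 N, if the wrist force passes 120 N, or if a joint passes its speed limit or range.

## Working session

There is one attempt and no reset: what is moved stays moved. The work goes in short steps, Python scripts to look and compute and a tool call to move; the robot and the scene stay as the last step left them, time stands still between calls to the robot, and variables do not carry over. Pictures are saved under pics/ and viewed, at most 10 in all, crops included, and the job is handed in when it is done.

Besides the shell and the picture viewer there is one more tool, called after ">>>" as a command line: name --argument value ..., lists and objects as JSON in quotes. apply_moves: Moves the arm, as the interface text tells. Shifts and turns lie within -1 to 1; 1 stands for 50 mm of shift or 6 degrees of turn. Its arguments: {"type":"object","properties":{"commands":{"type":"array","items":{"type":"array"}},"grip_force":{"type":"number"}},"required":["commands"]}

```bash
mkdir -p pics; cat > h.py <<'E'
import numpy as np, cv2
from rig import r
def cam(n):
    m=r.camera_model(n); f=240/np.tan(np.radians(m["fovy"])/2)
    K=np.array([[f,0,m["cx"]],[0,f,m["cy"]],[0,0,1.]])
    return K,np.array(m["dist_coeffs"],float),np.array(m["rvec"],float),np.array(m["tvec"],float)
def proj(n,P):
    K,d,rv,t=cam(n); return cv2.projectPoints(np.array(P,float).reshape(-1,1,3),rv,t,K,d)[0].reshape(-1,2)
def ray(n,uv,z):
    K,d,rv,t=cam(n); R=cv2.Rodrigues(rv)[0]
    q=cv2.undistortPoints(np.array(uv,float).reshape(-1,1,2),K,d).reshape(-1,2)
    D=np.c_[q,np.ones(len(q))]@R; C=-R.T@t
    return C+D*((z-C[2])/D[:,2])[:,None]
def snap(n,name,crop=None,s=1):
    im=r.capture(n)[:,:,::-1]
    cv2.imwrite("pics/raw_"+name+".png",im)
    if crop: im=im[crop[1]:crop[3],crop[0]:crop[2]]
    cv2.imwrite("pics/"+name+".png",cv2.resize(im,None,fx=s,fy=s,interpolation=cv2.INTER_CUBIC))
E
python3 - <<'E'
from h import *
for n in("top","side"):
    snap(n,n+"0"); K,d,rv,t=cam(n); R=cv2.Rodrigues(rv)[0]; print(n,-R.T@t,R[2],K[0,0],d)
print(r.read_state(), r.hold_point_z)
E
```

```text
top [0.18288415 0.02542288 1.67444014] [ 0.19153018 -0.00355426 -0.98148029] 537.0545093816158 [-0.08283258  0.          0.          0.          0.        ]
side [ 0.28389607 -1.17833772  1.10664218] [ 0.12170558  0.75944604 -0.63908487] 556.1460393657757 [-0.14095396  0.          0.          0.          0.        ]
{'time': 0.1, 'joint_pos': array([ 1.01789039e+00,  8.78931946e-02,  1.37211279e+00, -3.20036519e-05,
        1.68360877e+00, -1.03094537e-01]), 'qvel': array([ 0.00124715, -0.00260298, -0.00129387, -0.00168622,  0.00135142,
        0.0014633 ]), 'joint_torque': array([ 2.28196812e-03, -3.41250730e+01, -3.03304303e+01,  7.19592883e-02,
        3.03747423e-02, -1.20540294e-04]), 'position': array([0.23888276, 0.49485371, 0.20440972]), 'ee_rot': array([-3.10655418e-04,  2.23016066e-01,  9.74814245e-01, -9.62270121e-04]), 'contact_force': array([-0.22222165, -0.61973773,  0.75974757]), 'torque': array([ 0.0044621 , -0.00597202, -0.01860336]), 'grip_force': 0.0, 'width': 0.9985984842782947} 0.0188
```

View pics/top0.png

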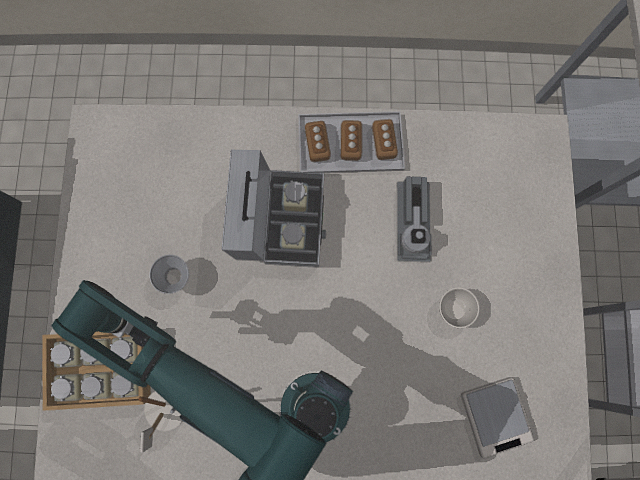

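View pics/side0.png

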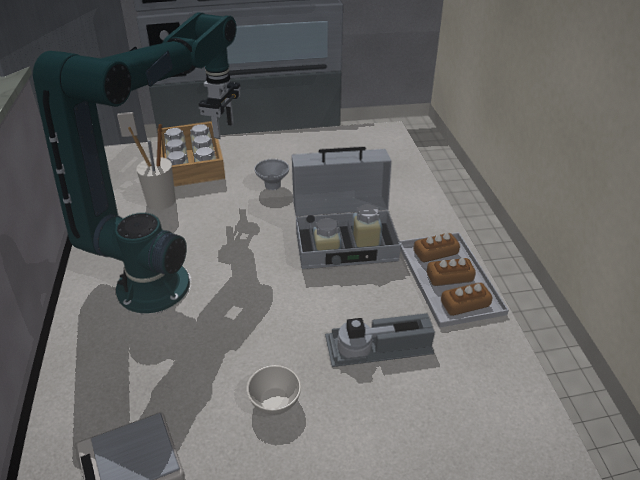

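The top view shows the pasteuriser at (290,215) with its hinge on the left (+y), the tall jar cap near (293,190) and the wrench at (417,238) with its handle pointing up (+x). The funnel is at (169,274) and the bowl at (459,308).

```bash
python3 - <<'E'
from h import *
im=cv2.imread("pics/raw_top0.png"); im2=cv2.imread("pics/raw_side0.png")
a=cv2.resize(im[145:275,220:350],(585,585),interpolation=cv2.INTER_CUBIC)[:, :400*1]
a=cv2.resize(im[165:275,255:335],(400,550),interpolation=cv2.INTER_CUBIC)
b=cv2.resize(im[170:270,390:440],(275,550),interpolation=cv2.INTER_CUBIC)
cv2.imwrite("pics/c1.png",np.hstack([a,b]))
print(ray("top",[(293,190),(290,235)],.14), ray("top",[(417,238)],.09),ray("top",[(169,274),(459,308)],.06))
print(ray("side",[(368,213)],.14),ray("side",[(355,322)],.09))
E
```

```text
[[0.63575946 0.076939   0.14      ]
 [0.49923407 0.08215061 0.14      ]] [[ 0.5082717 -0.299858   0.09     ]] [[ 0.38724037  0.44985104  0.06      ]
 [ 0.3014459  -0.43036277  0.06      ]]
[[0.63372095 0.06106328 0.14      ]] [[ 0.5202086  -0.29815142  0.09      ]]
```

View pics/c1.png

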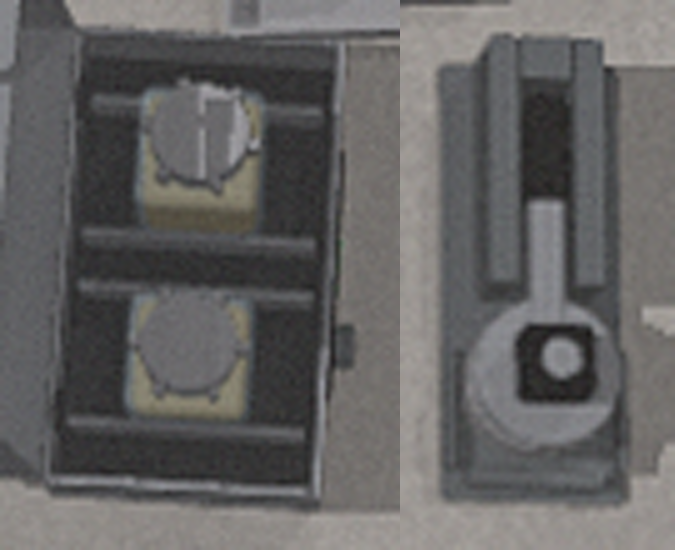

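The crop shows the tall cap centred at about (295.2,192), with lugs at about 18° from +x (mod 60). The wrench's housing top is near (419.5,234.5). I'll check these estimates with wireframe overlays in both views.

```bash
python3 - <<'E'
from h import *
px=lambda p:(255+p[0]/5,165+p[1]/5)
L=[(186,82),(217,186),(255,145),(148,127),(162,178),(240,92)]
P=ray("top",[px(p) for p in L],.138)[:,:2]; c=P.mean(0); print("cap",c,[np.round(np.degrees(np.arctan2(*(p-c)[::-1]))%60,1) for p in P],np.linalg.norm(P-c,axis=1))
q=ray("top",[px((190,342))],.1)[0,:2]; print("squat",q,np.linalg.norm(q-c),np.degrees(np.arctan2(*(c-q)[::-1])))
w=ray("top",[(419.45,234.5)],.09)[0,:2]; print("wr",w, ray("side",[(356,322)],.09))
pb=lambda p:(390+(p[0]-400)/5.5,170+p[1]/5.5)
# walls tops z=.062 inner edges
print(ray("top",[pb(p) for p in [(522,95),(524,285),(575,95),(582,285)]],.062))
psi=np.arctan2(*(c-q)[::-1]); 
def lines(w,a):
    R=np.array([[np.cos(a),-np.sin(a)],[np.sin(a),np.cos(a)]]); 
    f=lambda pts,z:np.c_[(R@np.array(pts).T).T+w,np.full(len(pts),z)]
    return f
t=np.linspace(0,2*np.pi,37)
def sq(x0,x1,y0,y1):return [(x0,y0),(x1,y0),(x1,y1),(x0,y1),(x0,y0)]
a=0.0
f=lines(w,a); pol=[f(sq(-.02,.02,-.02,.02),.09),f(sq(-.067,.195,-.053,.053),0),f(sq(.049,.195,-.0155,.0155),.068-.006),f(.042*np.c_[np.cos(t),np.sin(t)],.056)]
g=lines(c,np.radians(18)); pol+=[g(.03*np.c_[np.cos(t),np.sin(t)],.14)]+[g([(0.03*np.cos(k),.03*np.sin(k)),(.036*np.cos(k),.036*np.sin(k))],.139) for k in np.arange(6)*np.pi/3]
h=lines((c+q)/2,psi-np.pi/2+np.pi/2*0+np.pi*0); 
m=(c+q)/2; h=lines(m,psi); pol+=[h(sq(-.145,.145,-.085,.085),.07),h(sq(-.145,.145,-.085,.085),0)]
out=[]
for n,cr,s in(("top",(220,140,450,280),3.4),("side",(280,140,470,370),3)):
    im=cv2.imread(f"pics/raw_{n}0.png"); im=cv2.resize(im[cr[1]:cr[3],cr[0]:cr[2]],None,fx=s,fy=s,interpolation=cv2.INTER_CUBIC)
    for p in pol:
        uv=((proj(n,p)+.5-np.array(cr[:2]))*s-.5)
        cv2.polylines(im,[np.int32(uv*16)],False,(0,0,255),1,cv2.LINE_AA,4)
    cv2.imwrite(f"pics/ov_{n}.png",im[:600])
E
```

```text
cap [0.63039897 0.07011244] [np.float64(17.0), np.float64(17.9), np.float64(20.1), np.float64(22.5), np.float64(20.0), np.float64(20.4)] [0.03405437 0.03279011 0.03247396 0.03209112 0.0352091  0.03506993]
squat [0.51255725 0.07477794] 0.11793404900979305 -2.267226095283291
wr [ 0.51924422 -0.3075411 ] [[ 0.5226102  -0.29854855  0.09      ]]
[[ 0.67611319 -0.29369647  0.062     ]
 [ 0.56484298 -0.29270618  0.062     ]
 [ 0.67686942 -0.32417415  0.062     ]
 [ 0.56556978 -0.32561418  0.062     ]]
```

View pics/ov_top.png

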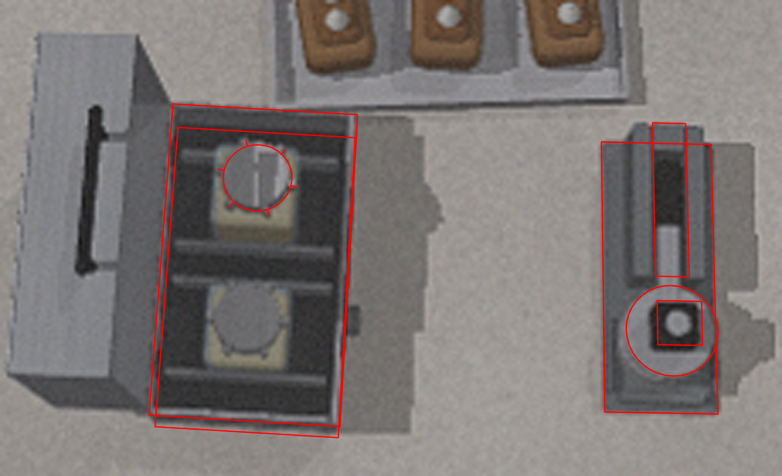

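View pics/ov_side.png

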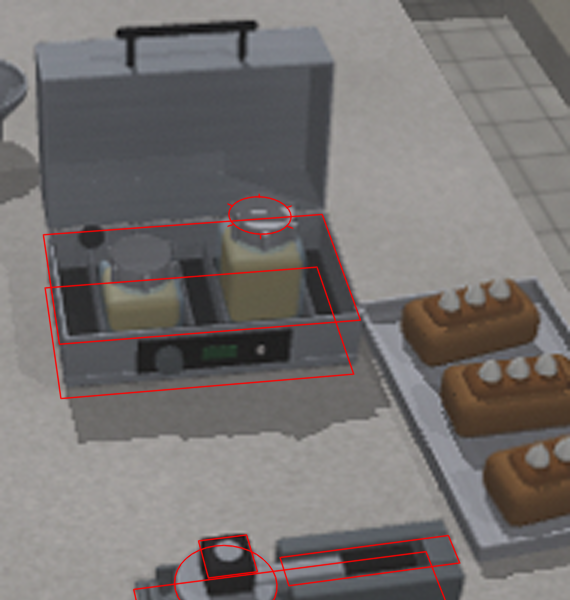

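Both overlays agree. The wrench is at about (0.519,-0.306) with its handle along +x, the cap is at (0.630,0.070) with a lug angle of about 19° mod 60, and the pasteuriser is rotated about -2° with its front facing -y. I'll start moving.

>>> apply_moves --commands '[[1, [0, 0, -0.7], -1], [1, [0, 0, -0.7], -1], [1, [0, 0, -0.7], -1], [1, [0, 0, -0.7], -1], [1, [0, 0, -0.7], -0.3], [1, [-0.37, -0.8, 0], 0], [1, [-0.37, -0.8, 0], 0], [1, [-0.37, -0.8, 0], 0], [1, [-0.37, -0.8, 0], 0], [1, [-0.37, -0.8, 0], 0], [1, [-0.37, -0.8, 0], 0], [1, [-0.37, -0.8, 0], 0], [1, [-0.37, -0.8, 0], 0], [1, [-0.37, -0.8, 0], 0], [1, [-0.37, -0.8, 0], 0], [1, [-0.37, -0.8, 0], 0], [1, [-0.37, -0.8, 0], 0], [1, [-0.37, -0.8, 0], 0], [1, [-0.37, -0.8, 0], 0], [1, [-0.37, -0.8, 0], 0]]'

```text
time: 2.1
position: [0.5173, -0.1064, 0.3799]
ee_rot: [-0.0, -0.0, 1.0, 0.0]
contact_force: [-0.1, 0.6, -0.6]
width: 0.999
grip_force: 0.0
```

>>> apply_moves --commands '[[1, [-0.04, -0.8, 0], 0], [1, [0, -0.8, 0], 0], [1, [0, -0.8, 0], 0], [1, [0, -0.8, 0], 0], [1, [0, -0.8, 0.4], 0], [1, [0, 0, 0.8], 0], [1, [0, 0, 0.8], 0], [1, [0, 0, 0.8], 0], [1, [0, 0, 0.8], 0], [1, [0, 0, 0.8], 0], [1, [0, 0, 0.8], 0], [1, [0, 0, 0.8], 0], [1, [0, 0, 0.36], 0], [1, [0, 0, 0], 0]]' --grip_force 20

```text
time: 3.5
position: [0.5162, -0.3025, 0.0574]
ee_rot: [-0.004, -0.0, 1.0, 0.003]
contact_force: [0.2, 0.6, -0.8]
width: 1.0
grip_force: 0.0
```

```bash
python3 - <<'E'
from h import *
snap("side","s1"); snap("top","t1")
a=cv2.imread("pics/raw_s1.png")[260:380,300:450]; b=cv2.imread("pics/raw_t1.png")[165:285,370:470]
cv2.imwrite("pics/c2.png",cv2.resize(np.hstack([a,b]),None,fx=3.2,fy=3.2,interpolation=cv2.INTER_CUBIC))
E
```

```text
(no output)
```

View pics/c2.png

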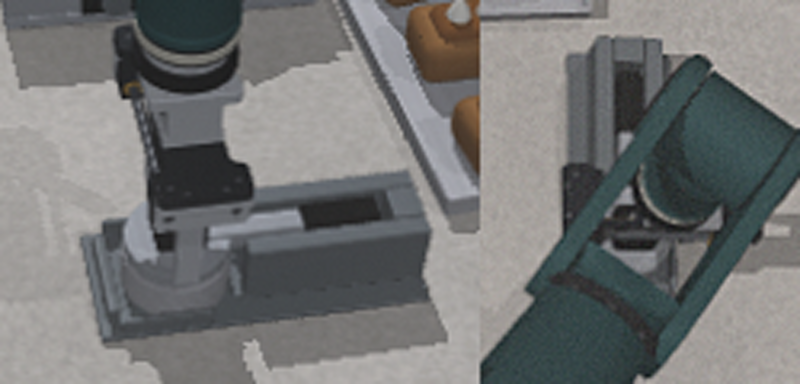

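The side crop shows the finger standing at the housing, roughly centred on the cup (cup spans 125–238, finger at about 187). I'll close the gripper.

>>> apply_moves --commands '[[1, [-0.04, 0, 0], 0], [-1, [0, 0, 0], 0], [-1, [0, 0, 0], 0], [-1, [0, 0, 0], 0], [-1, [0, 0, 0], 0], [-1, [0, 0, 0], 0], [-1, [0, 0, 0], 0]]' --grip_force 30

```text
time: 4.3
position: [0.521, -0.3045, 0.0624]
ee_rot: [-0.0, -0.0, 1.0, 0.0]
contact_force: [0.2, 0.5, -0.4]
width: 0.525
grip_force: 0.0
```

>>> apply_moves --commands '[[-1, [0, 0, 0], 0], [-1, [0, 0, 0], 0], [-1, [0, 0, 0], 0], [-1, [0, 0, 0], 0]]'

```text
time: 4.7
position: [0.521, -0.3045, 0.0624]
ee_rot: [-0.0, -0.0, 1.0, 0.0]
contact_force: [-0.7, 0.3, -0.0]
width: 0.425
grip_force: 30.0
```

>>> apply_moves --commands '[[-1, [0, 0, -0.4], 0], [-1, [0, 0, -0.8], 0], [-1, [0, 0, -0.8], 0], [-1, [0, 0, -0.8], 0], [-1, [0, 0, -0.8], 0], [-1, [-0.218, 0.749, -0.2], 0], [-1, [-0.218, 0.749, 0], 0], [-1, [-0.218, 0.749, 0], 0], [-1, [-0.218, 0.749, 0], 0], [-1, [-0.218, 0.749, 0], 0], [-1, [-0.218, 0.749, 0], 0], [-1, [-0.218, 0.749, 0], 0], [-1, [-0.218, 0.749, 0], 0], [-1, [-0.218, 0.749, 0], 0], [-1, [-0.218, 0.749, 0], 0], [-1, [0, 0, 0], 1], [-1, [0, 0, 0], 1], [-1, [0, 0, 0], 1], [-1, [0, 0, 0], 1], [-1, [0, 0, 0], 1]]'

```text
time: 6.7
position: [0.6293, 0.0701, 0.2505]
ee_rot: [-0.002, 0.261, 0.965, -0.0]
contact_force: [-1.1, 0.1, -4.1]
width: 0.425
grip_force: 30.0
```

>>> apply_moves --commands '[[-1, [0, 0, 0], 1], [-1, [0, 0, 0], 0.9], [-1, [0, 0, 0.3], 0], [-1, [0, 0, 0], 0], [-1, [0, 0, 0], 0]]'

```text
time: 7.2
position: [0.6292, 0.07, 0.2358]
ee_rot: [-0.002, 0.353, 0.936, -0.001]
contact_force: [0.3, -0.1, -3.8]
width: 0.426
grip_force: 30.0
```

```bash
python3 - <<'E'
from h import *
snap("side","s2"); snap("top","t2"); s=r.read_state(); print(s["position"],s["ee_rot"],s["contact_force"])
a=cv2.imread("pics/raw_s2.png")[140:290,290:440]; b=cv2.imread("pics/raw_t2.png")[130:280,230:340]
cv2.imwrite("pics/c3.png",cv2.resize(np.hstack([a,b]),None,fx=3,fy=3,interpolation=cv2.INTER_CUBIC))
E
```

```text
[0.62986928 0.07000378 0.2374373 ] [-1.63102792e-04  3.53210398e-01  9.35543900e-01 -1.82309083e-05] [-0.69598502  0.43938843 -3.43340358]
```

View pics/c3.png

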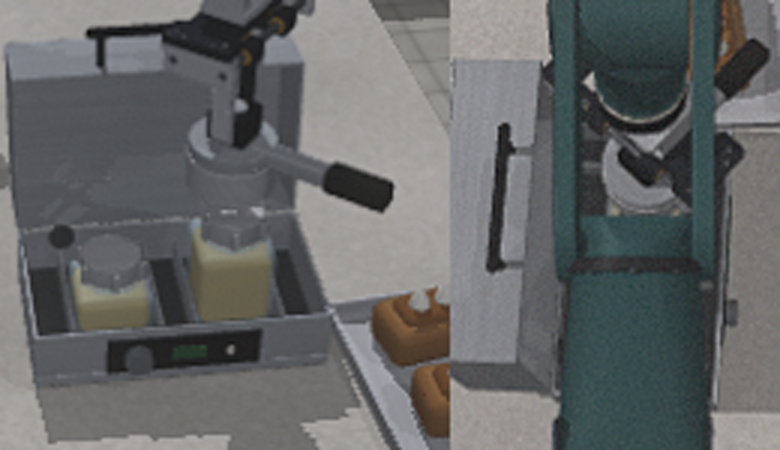

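```bash
python3 - <<'E'
from h import *
t=np.linspace(0,2*np.pi,73); C=np.c_[np.cos(t),np.sin(t)]
def circ(c,rr,z): return np.c_[np.array(c)+rr*C,np.full(73,z)]
im=cv2.imread("pics/raw_s2.png"); cr=(340,170,400,230); s=9
im=cv2.resize(im[cr[1]:cr[3],cr[0]:cr[2]],None,fx=s,fy=s,interpolation=cv2.INTER_CUBIC)
w=(.6299,.07); z=.2374-.0564
for p,col in((circ(w,.043,z),(0,0,255)),(circ(w,.043,z+.034),(0,0,255)),(circ((.6304,.0701),.03,.14),(0,255,0)),(circ((.6304,.0701),.03,.116),(0,255,0))):
    cv2.polylines(im,[np.int32(((proj("side",p)+.5-np.array(cr[:2]))*s-.5)*16)],False,col,1,cv2.LINE_AA,4)
cv2.imwrite("pics/c4.png",im)
E
```

```text
(no output)
```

View pics/c4.png

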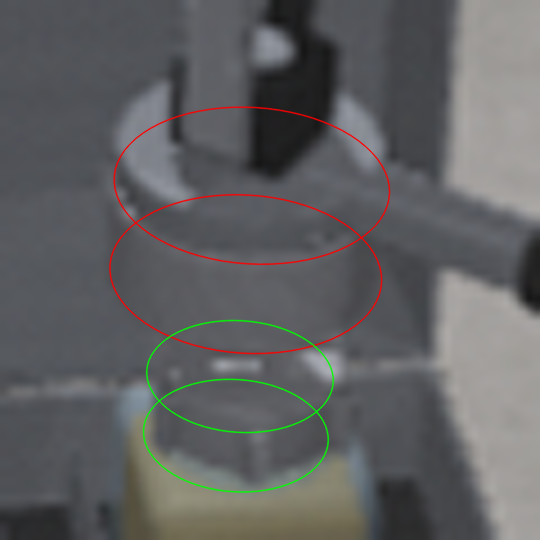

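The overlay shows the cap about 1.5 mm further in +x than the cup, with y and height matching. I'll correct that and lower the wrench in steps.

>>> apply_moves --commands '[[-1, [-0.022, 0.02, 0.3], -0.3], [-1, [0, 0, 0.3], 0], [-1, [0, 0, 0.14], 0], [-1, [0, 0, 0.08], 0], [-1, [0, 0, 0.08], 0], [-1, [0, 0, 0.04], 0]]'

```text
time: 7.9
position: [0.6313, 0.07, 0.1929]
ee_rot: [0.001, 0.339, 0.941, 0.0]
contact_force: [-4.6, 0.1, 7.0]
width: 0.422
grip_force: 30.0
```

>>> apply_moves --commands '[[-1, [0.016, -0.014, 0], 0], [-1, [0, 0, 0], 0], [-1, [0, 0, 0], 0]]'

```text
time: 8.2
position: [0.6311, 0.07, 0.1928]
ee_rot: [0.002, 0.339, 0.941, 0.001]
contact_force: [-1.6, -0.5, 6.1]
width: 0.425
grip_force: 30.0
```

```bash
python3 - <<'E'
from h import *
P=np.r_[ray("side",[(290+358/3,140+187/3)],.225),ray("top",[(230+(745-450)/3,130+67/3)],.225)]
print(P,[np.degrees(np.arctan2(p[1]-.07,p[0]-.63)) for p in P],[np.hypot(p[1]-.07,p[0]-.63) for p in P])
t=np.linspace(0,2*np.pi,73); C=np.c_[np.cos(t),np.sin(t)]
circ=lambda c,rr,z: np.c_[np.array(c)+rr*C,np.full(73,z)]
out=[]
for n,cr in(("top",(270,170,320,220)),("side",(340,185,390,235))):
    s=8; im=cv2.imread(f"pics/raw_{n}0.png")
    im=cv2.resize(im[cr[1]:cr[3],cr[0]:cr[2]],None,fx=s,fy=s,interpolation=cv2.INTER_CUBIC)
    a=cv2.convertScaleAbs(im,alpha=1.4); im=a.copy()
    c=(.6304,.0701)
    pol=[circ(c,.03,.14)]
    for k in range(6):
        an=np.radians(20+60*k); d=np.array([np.cos(an),np.sin(an)])
        pol.append(np.array([[*(np.array(c)+.036*d),.139],[*(np.array(c)+.036*d),.118]]))
    for p in pol: cv2.polylines(im,[np.int32(((proj(n,p)+.5-np.array(cr[:2]))*s-.5)*16)],False,(0,0,255),1,cv2.LINE_AA,4)
    out.append(im)
snap("side","s3"); snap("top","t3")
b=cv2.imread("pics/raw_s3.png")[170:230,340:400]; out.append(cv2.resize(b,(400,400),interpolation=cv2.INTER_CUBIC))
cv2.imwrite("pics/c5.png",cv2.resize(np.hstack(out),(800,267),interpolation=cv2.INTER_AREA) if 0 else np.hstack(out)[:, :1200][:, :])
im=np.vstack([np.hstack(out[:2]), np.hstack([out[2],np.zeros_like(out[2])])])[:600]
cv2.imwrite("pics/c5.png",np.vstack([np.hstack(out[:2])]+[np.hstack([out[2][100:300],cv2.resize(cv2.imread("pics/raw_t3.png")[150:230,250:330],(400,400))[100:300]])]))
E
```

```text
[[ 0.72482234 -0.01880366  0.225     ]
 [ 0.72441604 -0.02359365  0.225     ]] [np.float64(-43.12269732946171), np.float64(-44.74937786397597)] [np.float64(0.12991291399853913), np.float64(0.1329442006753745)]
```

View pics/c5.png

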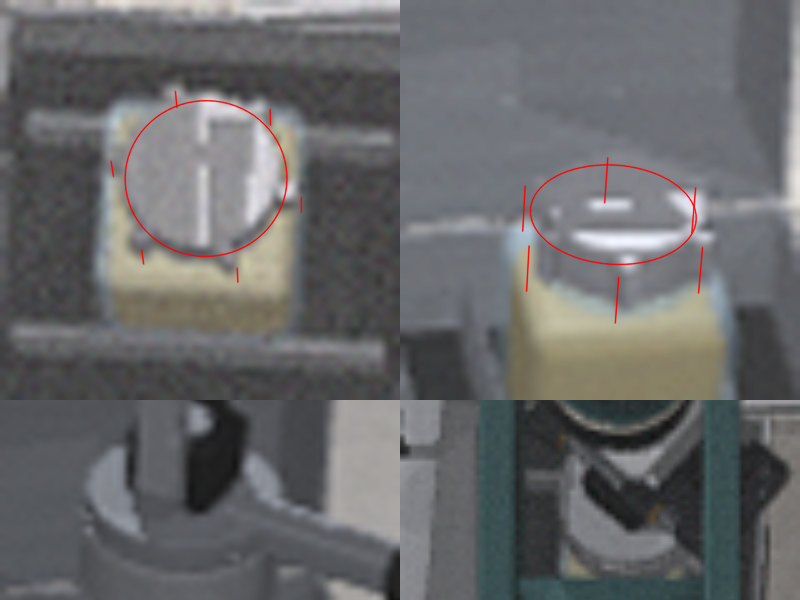

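Side and top both suggest the cap centre is about 2 mm further in +x than I assumed, with the lug angle fine. I'll slide +x while pressing lightly.

>>> apply_moves --commands '[[-1, [-0.01, 0.0085, 0], 0], [-1, [-0.01, 0.0085, 0], 0], [-1, [-0.01, 0.0085, 0], 0], [-1, [0, 0, 0], 0]]'

```text
time: 8.7
position: [0.6316, 0.0699, 0.1928]
ee_rot: [0.0, 0.338, 0.941, 0.0]
contact_force: [-6.5, -1.2, 7.6]
width: 0.424
grip_force: 30.0
```

>>> apply_moves --commands '[[-1, [0.01, 0.012, 0], 0], [-1, [0.01, 0.012, 0], 0], [-1, [0, 0, 0], 0]]'

```text
time: 9.0
position: [0.6315, 0.0703, 0.1929]
ee_rot: [0.0, 0.339, 0.941, -0.001]
contact_force: [-5.4, -3.1, 7.2]
width: 0.425
grip_force: 30.0
```

>>> apply_moves --commands '[[-1, [0.008, -0.02, 0], 0.5], [-1, [0, 0, 0], 0.5], [-1, [0, 0, 0], 0.5], [-1, [0, 0, 0], 0.5], [-1, [0, 0, 0], 0]]'

```text
time: 9.5
position: [0.6317, 0.0731, 0.1923]
ee_rot: [0.0, 0.434, 0.901, 0.002]
contact_force: [-2.0, 2.8, 5.4]
width: 0.426
grip_force: 30.0
```

>>> apply_moves --commands '[[-1, [0, 0, -0.16], 0], [-1, [0, 0, 0], -1], [-1, [0, 0, 0], -1], [-1, [0.051, -0.042, 0], 0], [-1, [0, 0, 0], 0], [-1, [0, 0, 0.1], 0], [-1, [0, 0, 0.06], 0], [-1, [0, 0, 0], 0], [-1, [0, 0, 0], 0]]'

```text
time: 10.4
position: [0.6284, 0.0708, 0.193]
ee_rot: [0.002, 0.339, 0.941, 0.0]
contact_force: [-2.2, -1.2, 5.5]
width: 0.424
grip_force: 30.0
```

```bash
python3 - <<'E'
from h import *
s=r.read_state(); print(s["position"],s["contact_force"],s["torque"],s["ee_rot"])
E
```

```text
[0.62835098 0.07076842 0.19296626] [-2.15586648 -1.18060423  5.47372145] [-0.03989372  0.46691338  0.01244703] [1.54148018e-03 3.38937808e-01 9.40807460e-01 3.31501792e-04]
```

>>> apply_moves --commands '[[-1, [0, 0, -0.16], 0], [-1, [0, 0, 0], 0], [-1, [0, 0, 0], 0]]'

```text
time: 10.7
position: [0.6278, 0.0711, 0.1975]
ee_rot: [-0.001, 0.339, 0.941, -0.0]
contact_force: [-0.4, 0.3, -3.5]
width: 0.426
grip_force: 30.0
```

```bash
cat > st.py <<'E'
from h import *
s=r.read_state(); print(s["time"],s["position"].round(4),s["contact_force"].round(2),s["torque"].round(3),s["ee_rot"].round(3),s["width"].round(3))
E
python3 st.py
```

```text
Traceback (most recent call last):
  File "st.py", line 2, in <module>
    s=r.read_state(); print(s["time"],s["position"].round(4),s["contact_force"].round(2),s["torque"].round(3),s["ee_rot"].round(3),s["width"].round(3))
                                                                                                                                   ^^^^^^^^^^^^^^^^
AttributeError: 'float' object has no attribute 'round'
```

>>> apply_moves --commands '[[-1, [-0.092, 0.076, 0], 0], [-1, [0, 0, 0.1], 0], [-1, [0, 0, 0.06], 0], [-1, [0, 0, 0], 0], [-1, [0, 0, 0], 0]]'

```text
time: 11.2
position: [0.6342, 0.0717, 0.1896]
ee_rot: [-0.0, 0.338, 0.941, 0.001]
contact_force: [2.0, 1.8, -6.3]
width: 0.419
grip_force: 30.0
```

```bash
python3 st.py
```

```text
Traceback (most recent call last):
  File "st.py", line 2, in <module>
    s=r.read_state(); print(s["time"],s["position"].round(4),s["contact_force"].round(2),s["torque"].round(3),s["ee_rot"].round(3),s["width"].round(3))
                                                                                                                                   ^^^^^^^^^^^^^^^^
AttributeError: 'float' object has no attribute 'round'
```

It dropped in at x≈0.634, with no upward force. Continuing down.

>>> apply_moves --commands '[[-1, [0, 0, 0.08], 0], [-1, [0, 0, 0.08], 0], [-1, [0, 0, 0.08], 0], [-1, [0, 0, 0], 0]]'

```text
time: 11.6
position: [0.6344, 0.0715, 0.1784]
ee_rot: [0.001, 0.338, 0.941, 0.001]
contact_force: [3.8, 2.3, -4.0]
width: 0.426
grip_force: 30.0
```

>>> apply_moves --commands '[[-1, [-0.005, 0.017, 0.06], 0], [-1, [0, 0, 0.06], 0], [-1, [0, 0, 0.05], 0], [-1, [0, 0, 0], 0]]'

```text
time: 12.0
position: [0.6347, 0.0715, 0.1704]
ee_rot: [0.0, 0.339, 0.941, 0.0]
contact_force: [1.1, 2.5, 0.3]
width: 0.419
grip_force: 30.0
```

>>> apply_moves --commands '[[1, [0, 0, 0], 0], [1, [0, 0, 0], 0], [1, [0, 0, 0], 0], [1, [0, 0, 0], 0], [1, [0, 0, -0.2], 0], [1, [0, 0, -0.6], 0], [1, [0, 0, -0.6], 0]]'

```text
time: 12.7
position: [0.6342, 0.0714, 0.2406]
ee_rot: [-0.001, 0.339, 0.941, -0.0]
contact_force: [0.6, 0.1, 0.2]
width: 0.977
grip_force: 0.0
```

```bash
sed -i 's/,s\["width"\].*/,s["width"])/' st.py; python3 - <<'E'
from h import *
exec(open("st.py").read())
snap("side","s4"); snap("top","t4")
a=cv2.imread("pics/raw_s4.png")[150:270,310:430]; b=cv2.imread("pics/raw_t4.png")[140:260,240:360]
cv2.imwrite("pics/c6.png",cv2.resize(np.hstack([a,b]),None,fx=3.3,fy=3.3,interpolation=cv2.INTER_CUBIC))
E
```

```text
12.7 [0.6342 0.0714 0.2406] [0.64 0.13 0.2 ] [-0.009  0.011 -0.027] [-0.001  0.339  0.941 -0.   ] 0.9769333403932503
```

View pics/c6.png

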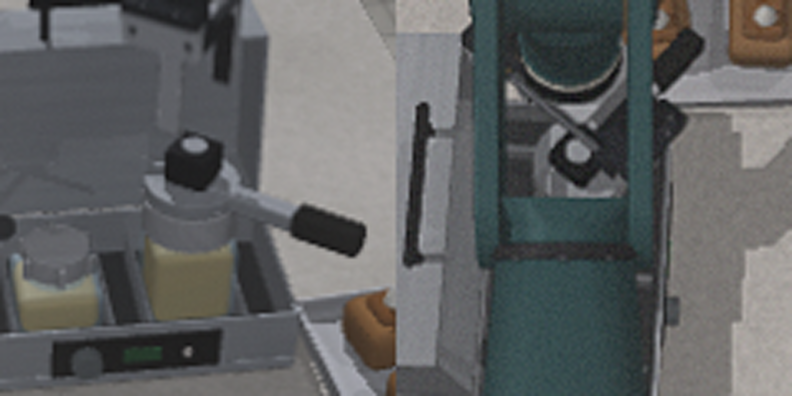

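The wrench sits level and fully down on the cap, with its handle pointing to +x/-y. The grip is near (410,220) in the side view and (325,159) in the top view.

```bash
python3 - <<'E'
from h import *
def blob(n,cr):
    im=cv2.imread(f"pics/raw_{n}4.png")[cr[1]:cr[3],cr[0]:cr[2]]; m=(im.max(2)<45).astype(np.uint8)
    k,l,st,ce=cv2.connectedComponentsWithStats(m); 
    for i in range(1,k):
        if st[i,4]>25: print(n,st[i],ce[i]+cr[:2]) 
blob("side",(396,208,424,232)); blob("top",(316,146,340,168)); blob("side",(355,185,382,210))
c=np.array([.633,.0725])
for n,uv in(("side",(410,219.7)),("top",(324.8,159.4))):
    p=ray(n,[uv],.158)[0,:2]; d=p-c; print(n,p,np.hypot(*d),np.degrees(np.arctan2(d[1],d[0])))
E
```

```text
[ WARN:0@0.154] global loadsave.cpp:275 findDecoder imread_('pics/raw_side4.png'): can't open/read file: check file path/integrity
Traceback (most recent call last):
TypeError: 'NoneType' object is not subscriptable
```

```bash
python3 - <<'E'
from h import *
def blob(n,cr):
    im=cv2.imread(f"pics/raw_{n[0]}4.png")[cr[1]:cr[3],cr[0]:cr[2]]; m=(im.max(2)<45).astype(np.uint8)
    k,l,st,ce=cv2.connectedComponentsWithStats(m); 
    for i in range(1,k):
        if st[i,4]>25: print(n,st[i],ce[i]+cr[:2]) 
blob("side",(396,208,424,232)); blob("top",(316,146,340,168)); blob("side",(355,185,382,210))
c=np.array([.633,.0725])
for n,uv in(("side",(410,219.7)),("top",(324.8,159.4))):
    p=ray(n,[uv],.158)[0,:2]; d=p-c; print(n,p,np.hypot(*d),np.degrees(np.arctan2(d[1],d[0])))
E
```

```text
side [  2   5  22  15 205] [408.93170732 219.64390244]
top [  2   3  15  19 124] [324.62903226 157.31451613]
side [  5   8  17  15 172] [368.0755814  200.19767442]
side [ 0.73643344 -0.01076534] 0.13278400844225507 -38.83454423589076
top [ 0.72700405 -0.01562985] 0.12885507874747215 -43.152730028263846
```

>>> apply_moves --commands '[[1, [-0.632, -0.016, 0], 0], [1, [-0.632, -0.016, 0], 0], [1, [-0.632, -0.016, 0], 0], [1, [-0.632, -0.016, 0], 0.3], [1, [0, 0, 0.7], 0], [1, [0, 0, 0.7], 0], [1, [0, 0, 0.6], 0], [1, [0, 0, 0], 0]]'

```text
time: 13.6
position: [0.7266, -0.0113, 0.1321]
ee_rot: [-0.006, 0.353, 0.935, -0.002]
contact_force: [0.1, -0.3, -1.2]
width: 1.001
grip_force: 0.0
```

```bash
python3 st.py; python3 - <<'E'
from h import *
c=np.array([.633,.0725])
snap("side","s5"); im=cv2.imread("pics/raw_s5.png")
s=r.read_state(); p=s["position"]; print("rel",np.hypot(*(p[:2]-c)),np.degrees(np.arctan2(*(p[:2]-c)[::-1])))
E
```

```text
13.6 [ 0.7266 -0.0113  0.1321] [ 0.12 -0.3  -1.22] [-0.029 -0.041  0.058] [-0.006  0.353  0.935 -0.002] 1.0005736695029783
rel 0.12680497303399701 -41.39744462622541
```

>>> apply_moves --commands '[[-1, [0, 0, 0], 0], [-1, [0, 0, 0], 0], [-1, [0, 0, 0], 0], [-1, [0, 0, 0], 0], [-1, [0, 0, 0], 0], [-1, [0, 0, 0], 0], [-1, [0, 0, 0], 0], [-1, [0, 0, 0], 0], [-1, [0, 0, 0], 0], [-1, [0, 0, 0], 0]]' --grip_force 25

```text
time: 14.65
position: [0.73, -0.0115, 0.1399]
ee_rot: [-0.0, 0.353, 0.936, -0.0]
contact_force: [0.2, -0.2, -1.1]
width: 0.26
grip_force: 25.0
```

```bash
python3 st.py
```

```text
14.65 [ 0.73   -0.0115  0.1399] [ 0.17 -0.24 -1.15] [-0.066 -0.02   0.053] [-0.     0.353  0.936 -0.   ] 0.26004954724224855
```

>>> apply_moves --commands '[[-1, [0.0035, -0.134, 0], 0.5], [-1, [0.0035, -0.134, 0], 0.5], [-1, [0.0035, -0.134, 0], 0.5], [-1, [0.0035, -0.134, 0], 0.5], [-1, [0, 0, 0], 0]]'

```text
time: 15.15
position: [0.7101, -0.0298, 0.14]
ee_rot: [-0.0, 0.449, 0.893, 0.0]
contact_force: [1.0, 0.3, -0.2]
width: 0.254
grip_force: 25.0
```

```bash
cat >> st.py <<'E'
q=s["ee_rot"]; a=np.arctan2(q[2],q[1])*2+np.pi/2  # tool x angle-> handle = +180
import math
xa=2*math.atan2(q[2],q[1]); h=xa+math.pi; t=np.array([math.cos(h-math.pi/2),math.sin(h-math.pi/2)]); o=np.array([math.cos(h),math.sin(h)])
F=s["contact_force"][:2]; P=s["position"][:2]; d=P-np.array([.633,.0725])
print("handle",round(math.degrees(h)%360-360,2),"resist",round(-F@t,2),"radial",round(F@o,2),"R",round(float(np.hypot(*d)),4),"az",round(math.degrees(math.atan2(d[1],d[0])),2))
E
python3 st.py
```

```text
15.15 [ 0.7101 -0.0298  0.14  ] [ 1.04  0.33 -0.2 ] [-0.048 -0.037 -0.086] [-0.     0.449  0.893  0.   ] 0.2543603145303363
handle -53.41 resist 1.03 radial 0.35 R 0.1281 az -53.0
```

Still in free play. Continuing.

>>> apply_moves --commands '[[-1, [0.0035, -0.134, 0], 0.5], [-1, [0.0035, -0.134, 0], 0.5], [-1, [0.0035, -0.134, 0], 0.5], [-1, [0, 0, 0], 0]]'

```text
time: 15.55
position: [0.6946, -0.0382, 0.14]
ee_rot: [0.001, 0.517, 0.856, 0.002]
contact_force: [4.9, 3.8, -2.0]
width: 0.254
grip_force: 25.0
```

```bash
python3 st.py
```

```text
15.55 [ 0.6946 -0.0382  0.14  ] [ 4.89  3.85 -1.99] [ 0.58  -0.751 -0.273] [0.001 0.517 0.856 0.002] 0.25442927507452356
handle -62.29 resist 6.11 radial -1.13 R 0.1267 az -60.9
```

>>> apply_moves --commands '[[-1, [0.0035, -0.134, 0], 0.5], [-1, [0.0035, -0.134, 0], 0.5], [-1, [0, 0, 0], 0]]'

```text
time: 15.85
position: [0.6826, -0.0437, 0.14]
ee_rot: [0.001, 0.561, 0.828, 0.002]
contact_force: [3.3, 4.4, -2.0]
width: 0.252
grip_force: 25.0
```

```bash
python3 st.py
```

```text
15.85 [ 0.6826 -0.0437  0.14  ] [ 3.3   4.4  -2.04] [ 0.606 -0.811 -0.232] [0.001 0.561 0.828 0.002] 0.2522886995316935
handle -68.27 resist 4.69 radial -2.87 R 0.1263 az -66.9
```

>>> apply_moves --commands '[[-1, [0.015, -0.134, 0], 0.5], [-1, [0.006, -0.134, 0], 0.5], [-1, [0, 0, 0], 0]]'

```text
time: 16.15
position: [0.6699, -0.0479, 0.1401]
ee_rot: [0.001, 0.604, 0.797, 0.002]
contact_force: [4.1, 3.2, -2.0]
width: 0.252
grip_force: 25.0
```

```bash
python3 st.py
```

```text
16.15 [ 0.6699 -0.0479  0.1401] [ 4.07  3.17 -1.96] [ 0.443 -0.883 -0.277] [0.001 0.604 0.797 0.002] 0.2516074262279154
handle -74.29 resist 4.77 radial -1.95 R 0.1259 az -72.96
```

>>> apply_moves --commands '[[-1, [0.006, -0.134, 0], 0.5], [-1, [0.006, -0.134, 0], 0.5], [-1, [0, 0, 0], 0]]'

```text
time: 16.45
position: [0.6574, -0.0506, 0.1402]
ee_rot: [0.002, 0.645, 0.765, 0.003]
contact_force: [6.3, 3.0, -3.0]
width: 0.253
grip_force: 25.0
```

```bash
python3 st.py
```

```text
16.45 [ 0.6574 -0.0506  0.1402] [ 6.35  2.96 -3.03] [ 0.303 -1.159 -0.074] [0.002 0.645 0.765 0.003] 0.25258591717028406
handle -80.26 resist 6.76 radial -1.84 R 0.1255 az -78.79
```

>>> apply_moves --commands '[[-1, [0.005, -0.067, 0], 0.25], [-1, [0, 0, 0], 0]]'

```text
time: 16.65
position: [0.6547, -0.051, 0.1403]
ee_rot: [0.002, 0.654, 0.756, 0.003]
contact_force: [7.3, 3.4, -3.0]
width: 0.256
grip_force: 25.0
```

```bash
python3 st.py
```

```text
16.65 [ 0.6547 -0.051   0.1403] [ 7.35  3.43 -3.03] [ 0.266 -1.302  0.092] [0.002 0.654 0.756 0.003] 0.2562291697128095
handle -81.7 resist 7.76 radial -2.33 R 0.1254 az -80.03
```

>>> apply_moves --commands '[[-1, [0.005, -0.067, 0], 0.25], [-1, [0, 0, 0], 0]]'

```text
time: 16.85
position: [0.6518, -0.0514, 0.1404]
ee_rot: [0.003, 0.664, 0.748, 0.003]
contact_force: [7.8, 2.4, -3.1]
width: 0.254
grip_force: 25.0
```

```bash
python3 st.py
```

```text
16.85 [ 0.6518 -0.0514  0.1404] [ 7.77  2.44 -3.14] [ 0.156 -1.454  0.207] [0.003 0.664 0.748 0.003] 0.25389722032394363
handle -83.18 resist 8.0 radial -1.5 R 0.1253 az -81.37
```

>>> apply_moves --commands '[[-1, [0.005, -0.067, 0], 0.25], [-1, [0, 0, 0], 0]]'

```text
time: 17.05
position: [0.6492, -0.0516, 0.1406]
ee_rot: [0.003, 0.673, 0.739, 0.004]
contact_force: [9.8, 2.8, -3.5]
width: 0.256
grip_force: 25.1
```

```bash
python3 st.py
```

```text
17.05 [ 0.6492 -0.0516  0.1406] [ 9.85  2.82 -3.54] [ 0.185 -1.784  0.462] [0.003 0.673 0.739 0.004] 0.2563276715353136
handle -84.66 resist 10.07 radial -1.89 R 0.1252 az -82.55
```

>>> apply_moves --commands '[[-1, [0.005, -0.067, 0], 0.25], [-1, [0, 0, 0], 0]]'

```text
time: 17.25
position: [0.6453, -0.052, 0.1406]
ee_rot: [0.003, 0.683, 0.73, 0.003]
contact_force: [8.2, 1.4, -4.2]
width: 0.25
grip_force: 25.0
```

```bash
python3 st.py
```

```text
17.25 [ 0.6453 -0.052   0.1406] [ 8.22  1.42 -4.23] [ 0.076 -1.463  0.273] [0.003 0.683 0.73  0.003] 0.25022467294184847
handle -86.18 resist 8.29 radial -0.87 R 0.1251 az -84.34
```

>>> apply_moves --commands '[[-1, [0.005, -0.067, 0], 0.25], [-1, [0, 0, 0], 0]]'

```text
time: 17.45
position: [0.6426, -0.0521, 0.1408]
ee_rot: [0.004, 0.693, 0.721, 0.004]
contact_force: [9.8, 1.6, -4.0]
width: 0.252
grip_force: 25.1
```

```bash
python3 st.py
```

```text
17.45 [ 0.6426 -0.0521  0.1408] [ 9.79  1.57 -3.95] [ 0.006 -1.766  0.354] [0.004 0.693 0.721 0.004] 0.2524812465293567
handle -87.67 resist 9.85 radial -1.17 R 0.125 az -85.57
```

>>> apply_moves --commands '[[-1, [0.005, -0.067, 0], 0.25], [-1, [0, 0, 0], 0]]'

```text
time: 17.65
position: [0.6376, -0.0524, 0.1404]
ee_rot: [0.002, 0.703, 0.712, 0.002]
contact_force: [5.7, 0.6, -1.9]
width: 0.254
grip_force: 25.0
```

```bash
python3 st.py
```

```text
17.65 [ 0.6376 -0.0524  0.1404] [ 5.73  0.56 -1.94] [-0.067 -1.028 -0.107] [0.002 0.703 0.712 0.002] 0.2536646855958097
handle -89.27 resist 5.74 radial -0.49 R 0.125 az -87.91
```

Force has peaked at about 10 N and dropped to 5.7 N, so the click is happening. I'll go a few degrees further, well short of 0.43.

>>> apply_moves --commands '[[-1, [0.005, -0.067, 0], 0.25], [-1, [0, 0, 0], 0]]'

```text
time: 17.85
position: [0.6343, -0.0524, 0.1404]
ee_rot: [0.002, 0.712, 0.702, 0.002]
contact_force: [5.7, -0.3, -2.1]
width: 0.25
grip_force: 25.0
```

```bash
python3 st.py
```

```text
17.85 [ 0.6343 -0.0524  0.1404] [ 5.69 -0.31 -2.11] [-0.2   -1.095 -0.086] [0.002 0.712 0.702 0.002] 0.25043639189998923
handle -90.78 resist 5.69 radial 0.23 R 0.125 az -89.42
```

>>> apply_moves --commands '[[-1, [0.005, -0.067, 0], 0.25], [-1, [0, 0, 0], 0]]'

```text
time: 18.05
position: [0.6307, -0.0522, 0.1404]
ee_rot: [0.002, 0.721, 0.693, 0.002]
contact_force: [5.5, 0.5, -2.7]
width: 0.255
grip_force: 25.0
```

```bash
python3 st.py
```

```text
18.05 [ 0.6307 -0.0522  0.1404] [ 5.46  0.45 -2.73] [-0.164 -1.001 -0.107] [0.002 0.721 0.693 0.002] 0.254875035665804
handle -92.29 resist 5.44 radial -0.67 R 0.1247 az -91.06
```

>>> apply_moves --commands '[[-1, [0.005, -0.067, 0], 0.25], [-1, [0, 0, 0], 0]]'

```text
time: 18.25
position: [0.6276, -0.0521, 0.1404]
ee_rot: [0.003, 0.73, 0.683, 0.002]
contact_force: [6.6, -0.7, -2.0]
width: 0.253
grip_force: 25.0
```

```bash
python3 st.py
```

```text
18.25 [ 0.6276 -0.0521  0.1404] [ 6.62 -0.66 -2.03] [-0.263 -1.106 -0.013] [0.003 0.73  0.683 0.002] 0.2534118761644521
handle -93.79 resist 6.65 radial 0.22 R 0.1247 az -92.46
```

The force history (4.7 N for the cap, a 10 N peak, then a drop and a plateau near 0.85 N m) fits exactly one click, with the clutch at about 0.2–0.3. I'll release and move above the housing.

>>> apply_moves --commands '[[1, [0, 0, 0], 0], [1, [0, 0, 0], 0], [1, [0, 0, 0], 0], [1, [0, 0, 0], 0], [1, [0, 0, -0.5], 0], [1, [0, 0, -0.8], 0], [1, [0, 0, -0.8], 0], [1, [0.625, -0.0145, 0], 0], [1, [0.625, -0.0145, 0], 0], [1, [0.625, -0.0145, 0], 0], [1, [0.625, -0.0145, 0], 0], [1, [0, 0, 0], -0.9], [1, [0, 0, 0], -0.9], [1, [0, 0, 0], -0.9], [1, [0, 0, 0], 0]]'

```text
time: 19.75
position: [0.6303, 0.0733, 0.245]
ee_rot: [-0.0, 0.627, 0.779, -0.0]
contact_force: [0.0, 0.0, 0.2]
width: 1.0
grip_force: 0.0
```

```bash
python3 st.py; python3 - <<'E'
from h import *
snap("side","s6"); im=cv2.imread("pics/raw_s6.png")
m=(im.max(2)<45).astype(np.uint8); m[:165]=0;m[:,:320]=0;m[260:]=0;m[:,430:]=0
k,l,st,ce=cv2.connectedComponentsWithStats(m)
for i in range(1,k):
    if st[i,4]>40: 
        print(st[i],ce[i],cv2.minAreaRect(np.argwhere(l==i)[:,::-1].astype(np.float32)), ray("side",[ce[i]],.158), ray("side",[ce[i]],.182))
# housing silhouette model angle search: dark mask vs projected box
from itertools import product
best=[]
roi=im[165:260,330:410].max(2)<60
for z0 in(.114,):
  for a in range(0,90,3):
    for cx,cy in product(np.arange(.628,.640,.002),np.arange(.066,.082,.002)):
      q=np.radians(a)+np.array([45,135,225,315])*np.pi/180
      pts=np.array([[cx+.02828*np.cos(t),cy+.02828*np.sin(t),z] for z in(z0+.052,z0+.084) for t in q])
      hull=cv2.convexHull(np.float32(proj("side",pts)))
      mm=np.zeros((480*4,640*4),np.uint8) if 0 else np.zeros((480,640),np.uint8)
      cv2.fillConvexPoly(mm,np.int32(hull*16),1,shift=4); b=mm[165:260,330:410].astype(bool)
      best.append(((roi&b).sum()/(roi|b).sum(),a,round(cx,3),round(cy,3)))
best.sort(reverse=True); print(best[:6])
E
```

```text
19.75 [0.6303 0.0733 0.245 ] [0.   0.05 0.16] [-0.051  0.012 -0.025] [-0.     0.627  0.779 -0.   ] 1.0003739145881312
handle -77.65 resist 0.01 radial -0.04 R 0.0028 az 163.74
[360 192  17  15 175] [368.19428571 199.49714286] ((368.0, 199.0), (14.0, 16.0), 90.0) [[0.64284264 0.10174387 0.158     ]] [[0.63376153 0.06935868 0.182     ]]
[371 224  13  19 178] [376.63483146 233.10674157] ((377.0882263183594, 232.85293579101562), (19.645383834838867, 10.429032325744629), 75.96376037597656) [[ 0.62961214 -0.05371178  0.158     ]] [[ 0.62086576 -0.08216405  0.182     ]]
[326 250  51  10 295] [354.60677966 255.02372881] ((351.0, 254.5), (9.0, 50.0), 90.0) [[ 0.55176844 -0.13188186  0.158     ]] [[ 0.54499145 -0.15835648  0.182     ]]
[(np.float64(0.17200674536256325), 87, np.float64(0.636), np.float64(0.08)), (np.float64(0.17157275021026072), 87, np.float64(0.636), np.float64(0.074)), (np.float64(0.17142857142857143), 87, np.float64(0.636), np.float64(0.076)), (np.float64(0.1712846347607053), 0, np.float64(0.636), np.float64(0.072)), (np.float64(0.17114093959731544), 0, np.float64(0.636), np.float64(0.078)), (np.float64(0.17099748533109807), 3, np.float64(0.636), np.float64(0.076))]
```

```bash
python3 - <<'E'
from h import *
from itertools import product
S=4; im=cv2.imread("pics/raw_s6.png")[180:220,345:395]; g=cv2.resize(im,None,fx=S,fy=S,interpolation=cv2.INTER_CUBIC).max(2)
k,l,st,ce=cv2.connectedComponentsWithStats((g<60).astype(np.uint8)); i=l[19*S+2,23*S]
i=i if i else 1+st[1:,4].argmax(); m=(l==i).astype(np.uint8)
m=cv2.morphologyEx(m,cv2.MORPH_CLOSE,np.ones((25,25))); m=m.astype(bool); print(st[i])
best=[]
for a in range(0,90,3):
  q=np.radians(a+np.array([45,135,225,315]))
  for cx,cy in product(np.arange(.626,.642,.001),np.arange(.066,.082,.002)):
    pts=[[cx+.02828*np.cos(t),cy+.02828*np.sin(t),z] for z in(.166,.198) for t in q]
    h=cv2.convexHull(np.float32((proj("side",pts)+.5-[345,180])*S-.5)); mm=np.zeros(g.shape,np.uint8)
    cv2.fillConvexPoly(mm,np.int32(h*16),1,shift=4); b=mm>0
    best.append((round((m&b).sum()/(m|b).sum(),3),a,round(cx,3),round(cy,3)))
best.sort(reverse=True); print(best[:12])
d={}
for b in best: d.setdefault(b[1],b)
print([d[a][0] for a in range(0,90,3)])
E
```

```text
[  60   39   72   70 3257]Traceback (most recent call last):
  File "<stdin>", line 12, in <module>
  File "h.py", line 8, in proj
    K,d,rv,t=cam(n); return cv2.projectPoints(np.array(P,float).reshape(-1,1,3),rv,t,K,d)[0].reshape(-1,2)
             ~~~^^^
  File "h.py", line 4, in cam
    m=r.camera_model(n); f=240/np.tan(np.radians(m["fovy"])/2)
ValueError: time passes only in moves, steps and waits
```

```bash
sed -i 's/^def cam(n)/import functools\n@functools.cache\ndef cam(n)/' h.py; python3 - <<'E'
from h import *
from itertools import product
S=4; im=cv2.imread("pics/raw_s6.png")[180:220,345:395]; g=cv2.resize(im,None,fx=S,fy=S,interpolation=cv2.INTER_CUBIC).max(2)
k,l,st,ce=cv2.connectedComponentsWithStats((g<60).astype(np.uint8)); i=1+st[1:,4].argmax(); m=(l==i).astype(np.uint8)
m=cv2.morphologyEx(m,cv2.MORPH_CLOSE,np.ones((25,25)))>0
best=[]
for a in range(0,90,3):
  q=np.radians(a+np.array([45,135,225,315]))
  for cx,cy in product(np.arange(.626,.642,.001),np.arange(.066,.082,.002)):
    pts=[[cx+.02828*np.cos(t),cy+.02828*np.sin(t),z] for z in(.166,.198) for t in q]
    h=cv2.convexHull(np.float32((proj("side",pts)+.5-[345,180])*S-.5)); mm=np.zeros(g.shape,np.uint8)
    cv2.fillConvexPoly(mm,np.int32(h*16),1,shift=4); b=mm>0
    best.append((round((m&b).sum()/(m|b).sum(),3),a,round(cx,3),round(cy,3)))
best.sort(reverse=True); print(best[:8])
d={}
for b in best: d.setdefault(b[1],b)
print([d[a][0] for a in range(0,90,3)])
E
```

```text
[(np.float64(0.869), 0, np.float64(0.636), np.float64(0.078)), (np.float64(0.866), 0, np.float64(0.636), np.float64(0.076)), (np.float64(0.862), 87, np.float64(0.636), np.float64(0.078)), (np.float64(0.861), 87, np.float64(0.636), np.float64(0.076)), (np.float64(0.861), 3, np.float64(0.636), np.float64(0.078)), (np.float64(0.861), 3, np.float64(0.636), np.float64(0.076)), (np.float64(0.859), 0, np.float64(0.637), np.float64(0.08)), (np.float64(0.859), 0, np.float64(0.635), np.float64(0.076))]
[np.float64(0.869), np.float64(0.861), np.float64(0.851), np.float64(0.842), np.float64(0.835), np.float64(0.827), np.float64(0.82), np.float64(0.817), np.float64(0.812), np.float64(0.803), np.float64(0.8), np.float64(0.797), np.float64(0.797), np.float64(0.793), np.float64(0.792), np.float64(0.794), np.float64(0.797), np.float64(0.799), np.float64(0.804), np.float64(0.809), np.float64(0.81), np.float64(0.805), np.float64(0.795), np.float64(0.786), np.float64(0.775), np.float64(0.775), np.float64(0.799), np.float64(0.823), np.float64(0.845), np.float64(0.862)]
```

```bash
python3 - <<'E'
import cv2,numpy as np
for n in("s4","s6"):
    g=cv2.imread(f"pics/raw_{n}.png").max(2); print(n)
    for row in g[186:216,354:386]: print("".join("#" if v<45 else "+" if v<70 else "-" if v<110 else "." if v<150 else " " for v in row))
E
```

```text
s4
--------------------------------
--------------------------------
--------------------------------
--------------------------------
-----------+#+++----------------
-----------++----++-------------
---------++-......+++-----------
--------+#+. ... ..###++--------
-------++#+-....  .+###+--------
-------+++#+-.....-####+--------
------######++---+#####+--------
------#################+--------
------#################-.-------
---...#################-..------
------#################- ..-----
------################+.  ..----
------################-  . .----
......###############+-. ....---
. ....+#############+---..  .---
.  . .--+###########-----. ..---
-..  .-----+######+------....---
-.   .--------+###+-.----.  ....
--.   .------------------..... .
---..  .------------------..-...
-----. .---------------------..-
.------..-----------------------
-.------------------------------
--------------------------------
--------------------------------
--------------------------------
s6
--------------------------------
--------------------------------
--------------------------------
-----
[... 185 characters left out ...]
-------
------+#####+-----+####+--------
------+#######+++######+--------
------#################+--------
------#################+..------
---...+################-..------
------+################+....----
-------################-....----
--------###############- ....---
.......-+##############- .. .---
. .....--##############- .. .---
-. .....--#########++-.     .---
-.   ...---####++------. . ..---
--.    ..---------------.  .----
---.     .--------------. .-----
----..   .---------------.------
------... .------------------...
---------...--------------------
-------------------..-----------
---------------......-----------
---------------.   ...----------
---------------.   ...----------
```

The pixel pattern shows the housing's front corner moved from column 16 to column 10, a cup rotation of about 36°. The cup is therefore at about -77° with the handle at about -93°, giving a clutch of about 0.27 rad: one click. Now I'll take the wrench off.

>>> apply_moves --commands '[[1, [-0.013, 0.058, 0.5], 0], [1, [0, 0, 0.5], 0], [1, [0, 0, 0.46], 0], [-1, [0, 0, 0], 0], [-1, [0, 0, 0], 0], [-1, [0, 0, 0], 0], [-1, [0, 0, 0], 0], [-1, [0, 0, 0], 0], [-1, [0, 0, 0], 0], [-1, [0, 0, 0], 0], [-1, [0, 0, 0], 0], [-1, [0, 0, 0], 0], [-1, [0, 0, 0], 0]]' --grip_force 35

```text
time: 21.1
position: [0.6347, 0.0736, 0.1728]
ee_rot: [0.001, 0.627, 0.779, 0.001]
contact_force: [3.9, 2.1, 1.9]
width: 0.423
grip_force: 35.0
```

```bash
python3 st.py
```

```text
21.1 [0.6347 0.0736 0.1728] [3.91 2.11 1.85] [ 0.405 -0.938  0.079] [0.001 0.627 0.779 0.001] 0.42309009566136746
handle -77.65 resist 4.27 radial -1.23 R 0.002 az 33.5
```

>>> apply_moves --commands '[[-1, [-0.004, 0.02, -0.1], 0], [-1, [0, 0, -0.2], 0], [-1, [0, 0, -0.3], 0], [-1, [0, 0, -0.5], 0], [-1, [0, 0, -0.64], 0], [-1, [0, 0, 0], 0]]'

```text
time: 21.7
position: [0.635, 0.0727, 0.2629]
ee_rot: [0.002, 0.627, 0.779, 0.001]
contact_force: [0.7, -0.0, -2.5]
width: 0.422
grip_force: 35.0
```

>>> apply_moves --commands '[[-1, [-0.324, -0.672, 0], 0], [-1, [-0.324, -0.672, 0], 0], [-1, [-0.324, -0.672, 0], 0], [-1, [-0.324, -0.672, 0], 0], [-1, [-0.324, -0.672, 0], 0], [-1, [-0.324, -0.672, 0], 0], [-1, [-0.324, -0.672, 0], 0], [-1, [-0.324, -0.672, 0], 0], [-1, [0, 0, 0.7], 0], [-1, [0, 0, 0.7], 0], [-1, [0, 0, 0.7], 0], [-1, [0, 0, 0.7], 0], [-1, [0, 0, 0.5], 0], [-1, [0, 0, 0.3], 0], [-1, [0, 0, 0.2], 0], [-1, [0, 0, 0], 0]]'

```text
time: 23.3
position: [0.3969, -0.1099, 0.066]
ee_rot: [-0.003, 0.627, 0.779, -0.001]
contact_force: [0.1, 0.2, -3.9]
width: 0.427
grip_force: 35.0
```

```bash
python3 st.py
```

```text
23.3 [ 0.3969 -0.1099  0.066 ] [ 0.09  0.19 -3.89] [-0.064  0.132  0.022] [-0.003  0.627  0.779 -0.001] 0.42705584855234774
handle -77.68 resist 0.13 radial -0.17 R 0.2984 az -142.31
```

>>> apply_moves --commands '[[-1, [0, 0, 0.08], 0], [-1, [0, 0, 0.06], 0], [-1, [0, 0, 0], 0]]'

```text
time: 23.6
position: [0.3997, -0.111, 0.0622]
ee_rot: [0.0, 0.627, 0.779, 0.0]
contact_force: [-0.4, 0.4, -3.9]
width: 0.423
grip_force: 35.0
```

>>> apply_moves --commands '[[-1, [0, 0, 0.05], 0], [-1, [0, 0, 0.03], 0], [-1, [0, 0, 0], 0]]'

```text
time: 23.9
position: [0.4, -0.111, 0.0589]
ee_rot: [0.001, 0.627, 0.779, 0.0]
contact_force: [-1.1, 0.0, 1.3]
width: 0.424
grip_force: 35.0
```

>>> apply_moves --commands '[[1, [0, 0, 0], 0], [1, [0, 0, 0], 0], [1, [0, 0, 0], 0], [1, [0, 0, 0], 0], [1, [0, 0, -0.3], 0], [1, [0, 0, -0.8], 0], [-1, [0, 0, -1], 0], [-1, [0, 0, -1], 0], [-1, [0, 0, -1], 0], [-1, [0, 0, -1], 0], [-1, [0, 0, -1], 0], [-1, [0, 0, 0], 0]]'

```text
time: 25.1
position: [0.4013, -0.1117, 0.371]
ee_rot: [0.007, 0.627, 0.779, 0.002]
contact_force: [0.6, 0.6, 1.5]
width: 0.461
grip_force: 0.0
```

```bash
python3 st.py; python3 - <<'E'
from h import *
for z in np.arange(.25,.31,.01): print(z.round(2),ray("side",[(343,149.7)],z)[0,:2].round(3),ray("top",[(245.6,195.6)],z)[0,:2].round(3))
snap("side","s7"); snap("top","t7")
for n,cr,z in(("s",(250,230,400,360),.07),("t",(300,230,400,330),.07)):
    m=(cv2.imread(f"pics/raw_{n}7.png")[cr[1]:cr[3],cr[0]:cr[2]].max(2)<45).astype(np.uint8)
    k,l,st,ce=cv2.connectedComponentsWithStats(m)
    for i in range(1,k):
        if st[i,4]>60: print(n,st[i],ray({"s":"side","t":"top"}[n],[ce[i]+cr[:2]],z).round(3))
E
```

```text
25.1 [ 0.4013 -0.1117  0.371 ] [0.56 0.58 1.51] [-0.051  0.073 -0.029] [0.007 0.627 0.779 0.002] 0.46081096940222827
handle -77.67 resist 0.67 radial -0.45 R 0.296 az -141.52
0.25 [0.593 0.239] [0.585 0.203]
0.26 [0.589 0.223] [0.582 0.202]
0.27 [0.585 0.206] [0.579 0.201]
0.28 [0.582 0.19 ] [0.576 0.199]
0.29 [0.578 0.173] [0.573 0.198]
0.3 [0.575 0.157] [0.571 0.197]
s [ 76  20  51  14 370] [[ 0.57  -0.039  0.07 ]]
s [ 38  45  17  16 132] [[ 0.399 -0.124  0.07 ]]
s [46 82 11 22 65] [[ 0.39  -0.271  0.07 ]]
t [ 47  32  19  20 127] [[ 0.402 -0.115  0.07 ]]
```

The wrench stands on the bench at about (0.40,-0.115). The lid bar is at (0.58,0.20,0.275), so the lid is open about 1.68 rad. I'll go behind the lid with closed fingers.

>>> apply_moves --commands '[[-1, [0, 0, -0.1], 0.69], [-1, [0, 0, -0.1], 0.69], [-1, [0, 0, 0], 0.68], [-1, [0.8, 0.316, 0], 0], [-1, [0.8, 0.316, 0], 0], [-1, [0.8, 0.316, 0], 0], [-1, [0.8, 0.316, 0], 0], [-1, [0.8, 0.316, 0], 0], [-1, [0.8, 0.316, 0], 0], [-1, [0.8, 0.316, 0], 0], [-1, [0.8, 0.316, 0], 0], [-1, [0.8, 0.316, 0], 0], [-1, [0.8, 0.316, 0], 0], [-1, [0.8, 0.316, 0], 0], [-1, [0, 0, 0], 0]]'

```text
time: 26.7
position: [0.5744, 0.3335, 0.3641]
ee_rot: [-0.003, 0.705, 0.709, -0.005]
contact_force: [0.5, -1.2, -1.8]
width: 0.004
grip_force: 0.0
```

```bash
python3 st.py
```

```text
26.7 [0.5744 0.3335 0.3641] [ 0.51 -1.2  -1.77] [-0.122  0.032  0.028] [-0.003  0.705  0.709 -0.005] 0.003635909143763359
handle -89.73 resist 0.51 radial 1.2 R 0.2675 az 102.65
```

>>> apply_moves --commands '[[-1, [0, 0, 0.8], 0], [-1, [0, 0, 0.8], 0], [-1, [0, 0, 0.8], 0], [-1, [0, 0, 0.7], 0], [-1, [-0.3, 0, 0], 0], [-1, [-0.3, 0, 0], 0], [-1, [-0.3, 0, 0], 0], [-1, [-0.2, 0, 0], 0], [-1, [-0.2, 0, 0], 0], [-1, [-0.2, 0, 0], 0], [-1, [0, 0, 0], 0]]'

```text
time: 27.8
position: [0.5757, 0.2569, 0.2248]
ee_rot: [0.0, 0.707, 0.707, 0.008]
contact_force: [0.8, 7.6, 5.7]
width: 0.006
grip_force: 3.6
```

```bash
python3 st.py
```

```text
27.8 [0.5757 0.2569 0.2248] [0.84 7.57 5.73] [ 1.292 -0.013 -0.025] [0.    0.707 0.707 0.008] 0.006422774482645439
handle -89.94 resist 0.84 radial -7.57 R 0.1931 az 107.27
```

>>> apply_moves --commands '[[-1, [-0.25, 0, 0], 0], [-1, [-0.25, 0, 0], 0], [-1, [-0.25, 0, 0], 0], [-1, [0, 0, 0], 0]]'

```text
time: 28.2
position: [0.5762, 0.2187, 0.2258]
ee_rot: [0.002, 0.707, 0.707, 0.008]
contact_force: [0.5, 5.7, 6.9]
width: 0.003
grip_force: 3.9
```

```bash
python3 st.py
```

```text
28.2 [0.5762 0.2187 0.2258] [0.47 5.74 6.93] [ 1.059 -0.143  0.032] [0.002 0.707 0.707 0.008] 0.0032634095754487166
handle -89.96 resist 0.47 radial -5.74 R 0.1569 az 111.23
```

>>> apply_moves --commands '[[-1, [-0.32, 0, -0.05], 0], [-1, [-0.32, 0, -0.05], 0], [-1, [-0.32, 0, -0.05], 0], [-1, [-0.29, 0, 0], 0], [-1, [-0.29, 0, 0.05], 0], [-1, [-0.29, 0, 0.05], 0], [-1, [0, 0, 0], 0]]'

```text
time: 28.9
position: [0.5743, 0.1234, 0.224]
ee_rot: [0.002, 0.708, 0.706, 0.002]
contact_force: [-0.6, -0.1, 3.0]
width: 0.005
grip_force: 1.1
```

```bash
python3 st.py
```

```text
28.9 [0.5743 0.1234 0.224 ] [-0.6  -0.05  3.02] [-0.067  0.103  0.022] [0.002 0.708 0.706 0.002] 0.005149789078569896
handle -90.16 resist -0.6 radial 0.06 R 0.0777 az 139.06
```

>>> apply_moves --commands '[[-1, [-0.26, 0, 0.1], 0], [-1, [-0.26, 0, 0.1], 0], [-1, [-0.26, 0, 0.12], 0], [-1, [-0.22, 0, 0.17], 0], [-1, [-0.22, 0, 0.17], 0], [-1, [-0.22, 0, 0.17], 0], [-1, [0, 0, 0], 0]]'

```text
time: 29.6
position: [0.573, 0.0515, 0.1764]
ee_rot: [-0.001, 0.708, 0.706, -0.001]
contact_force: [-0.6, -0.4, -0.3]
width: 0.011
grip_force: 0.0
```

```bash
python3 st.py
```

```text
29.6 [0.573  0.0515 0.1764] [-0.6  -0.45 -0.34] [-0.071  0.11   0.047] [-0.001  0.708  0.706 -0.001] 0.01074693053421287
handle -90.14 resist -0.6 radial 0.45 R 0.0636 az -160.75
```

>>> apply_moves --commands '[[-1, [-0.2, 0, 0.1], 0], [-1, [-0.2, 0, 0.1], 0], [-1, [0, 0, 0.1], 0], [-1, [0, 0, 0.1], 0], [-1, [0, 0, 0], 0]]'

```text
time: 30.1
position: [0.5732, 0.033, 0.1581]
ee_rot: [-0.0, 0.707, 0.707, -0.0]
contact_force: [0.3, -1.0, -0.5]
width: 0.007
grip_force: 0.0
```

```bash
python3 st.py; python3 - <<'E'
from h import *
snap("side","s8"); snap("top","t8")
E
```

```text
30.1 [0.5732 0.033  0.1581] [ 0.33 -0.99 -0.52] [-0.06   0.06  -0.019] [-0.     0.707  0.707 -0.   ] 0.00650864892151906
handle -90.04 resist 0.33 radial 0.99 R 0.0716 az -146.54
```

>>> apply_moves --commands '[[-1, [0, 0, 0.05], 0], [-1, [0, 0, 0.05], 0], [-1, [0, 0, 0.05], 0], [-1, [0, 0, 0], 0]]'

```text
time: 30.6
position: [0.5736, 0.0328, 0.1557]
ee_rot: [0.001, 0.707, 0.707, 0.001]
contact_force: [-5.3, -0.9, 14.8]
width: 0.005
grip_force: 6.9
```

```bash
python3 st.py; python3 - <<'E'
from h import *
im=cv2.imread("pics/raw_s8.png"); 
m=(im.max(2)<50).astype(np.uint8); m[:150]=0; m[320:]=0; m[:,:280]=0; m[:,420:]=0
k,l,st,ce=cv2.connectedComponentsWithStats(m)
for i in range(1,k):
    if st[i,4]>40: print(st[i],ce[i].round(1))
c=np.array([.575,.0735])
for al in(0,.1,.3,.6): # expected bar centre
    y=.158-(.205*np.cos(al)-.02*np.sin(al)); z=.07+.205*np.sin(al)+.02*np.cos(al); print(al,proj("side",[[.51,y,z],[.64,y,z]]).round(1).tolist())
E
```

```text
30.6 [0.5736 0.0328 0.1557] [-5.31 -0.89 14.77] [-0.346  1.188  0.   ] [0.001 0.707 0.707 0.001] 0.00499261899489502
handle -90.02 resist -5.31 radial 0.9 R 0.0714 az -146.26
[339 153  28  13 142] [352.6 160.9]
[321 168  65  25 360] [355.1 181.6]
[326 240  53  24 573] [352.8 254. ]
[288 272  17  19 158] [296.5 283. ]
[296 311   9   9  71] [300.  315.4]
0 [[332.3, 255.0], [378.0, 250.1]]
0.1 [[332.2, 248.7], [378.2, 243.9]]
0.3 [[331.7, 234.9], [378.2, 230.1]]
0.6 [[329.9, 212.4], [376.7, 207.9]]
```

The lid stops firmly at z≈0.155 under 15 N, so it is shut. I'll back off.

>>> apply_moves --commands '[[-1, [0, 0, -0.3], 0], [-1, [0, 0, -0.8], 0], [-1, [0, 0, -0.8], 0], [-1, [0, 0, -0.8], 0], [-1, [0, 0, 0], 0], [-1, [0, 0, 0], 0]]'

```text
time: 31.2
position: [0.574, 0.0334, 0.2877]
ee_rot: [0.001, 0.707, 0.707, 0.001]
contact_force: [0.9, 0.2, -0.1]
width: 0.004
grip_force: 0.0
```

```bash
python3 st.py; python3 - <<'E'
from h import *
snap("side","s9"); im=cv2.imread("pics/raw_s9.png")
def row(y0,y1,x0,x1):
    for r_ in im.max(2)[y0:y1,x0:x1:2]: print("".join("#" if v<50 else "+" if v<80 else "-" if v<120 else "." if v<160 else " " for v in r_))
row(205,275,290,404)
print(proj("side",[[.43,-.012,.07],[.43,-.012,.155],[.718,-.012,.155],[.43,.158,.155]]).round(0).tolist())
print(r.job_done())
E
```

```text
31.2 [0.574  0.0334 0.2877] [ 0.9   0.15 -0.13] [-0.08   0.065 -0.003] [0.001 0.707 0.707 0.001] 0.0036258876302886676
handle -90.0 resist 0.9 radial -0.15 R 0.0708 az -146.45
   -    ......-+-......................................  
  .-    ......+#+ .....................................  
  .-       . .++# .  ..................................  
   +      ....###        ..............................  
   +         .##+       ...............................  
   +          +#+    ................................... 
   +          --- ...................................... 
   +       .. .-- . .....................................
   +.          ..        ............................... 
   +.                   ................................ 
   +-                .   ................................
   +-                     ...............................
   +.                    ................................
   +-                 .   ...............................
   --                      ..............................
 . --                    .. ..........................
[... 2552 characters left out ...]
---
......----------------------+----------------------------
......----------------+----------------------------------
......----------+----------------------------------------
......----+----------------------------------------------
......---------------------------------------------------
......---------------------------------------------------
.  -++---------------------------------------------------
 -+###---------------------------------------------------
-+- .#---------------------------------------------------
+-   #+--------------------------------------------------
[[302.0, 255.0], [301.0, 232.0], [404.0, 221.0], [293.0, 196.0]]
the job is handed in; nothing more can be done
None
```

The job is handed in at 31 s: by force and image readings the wrench clicked once (clutch about 0.27 rad), it stands on the bench, and the lid is shut; the bowl and funnel were never approached, and no verdict was returned.

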